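# Hold the shielded cover shut on a sample carrier

### The arm

A 6-joint arm with a two-finger parallel gripper is mounted at the origin on a cart in front of the work surface, level with it; the furniture and walls round the work are solid. World frame = base frame: x ahead of the robot, y to its left, z up, the work surface at z = 0. Lengths are in mm, angles in rad, forces in N, time in s.
With the tool pointing down it reaches from about 375 to 825 mm from the base axis. Payload 5.5 kg.
Tool frame: the origin (TCP) lies on the front face of the gripper's body, between the roots of the fingers; the fingertips stand 73 mm ahead of it and the grasp point (between the pads) lies 54 mm ahead of it; z points along the fingers, y is the line along which they close (so a half turn about z gives the same grasp; the last joint's range is limited). The gripper opens to 85 mm and grips with 20 to 120 N. Pads are 22 mm wide; open, the fingers measure 114 mm over their backs; the gripper's body (76 mm by 85 mm) begins 54 mm behind the grasp point. The pads swing forward as they close: fully open they stand 13 mm farther back than shut.
Start: joints at [-1.153, 0.314, -0.047, 1.21, 0, 1.571], TCP at [243.447, -548.387, 303.899] pointing down, gripper open.
Joint ranges: [-2.67, 2.67], [-0.69, 1.73], [-1.03, 1.25], [-2.08, 2.16], [-1.42, 1.45], [-3.14, 3.14]. Speed limits (rad/s): [2.39, 2.39, 3.01, 3.14, 3.14, 3.14].

### API

Orientations are given as a unit quaternion [w, x, y, z].
In Python, from bench import ctrl gives the robot as it stands.
- The arm moves only by the tool jog_arm, never from a script. Its argument "rows" is a list of rows, each an object with "grip": the finger opening in cm, from 0 to 8.54; "dp": the shift along the world's x, y, z in cm, a list of three; "angular": the turn, a rotation vector about the world's x, y, z in rad, a list of three. A call has 1 to 5 rows; each row is the pose to reach, as a shift and turn from the pose commanded when the call began; what a row does not reach only later rows make up. A row lasts 1/8 s, in which the tool goes at most 62.5 mm and 10.7 degrees, less where a joint would pass 70% of its speed; a pose out of reach is approached as far as the arm can. A call with a gripper value outside its range is refused whole. The fingers move at their own pace and stop on an object; "force" is the grip in N (left out, the last holds). Time passes only in rows, so rows that repeat a pose let the fingers close. It gives the time, the measured TCP pose, the force, the opening and the grip force at its end, in the units of the state.
- ctrl.read_state(): the state, without advancing time (a new reading comes with each control period).
- ctrl.camera(name): name is "scene" or "top" or "wrist"; returns the picture (384x512x3 uint8, red, green, blue); there is no depth.
- ctrl.calibration(name): a dict with "camera_matrix" (3x3 intrinsics, pixels), "extrinsics" (4x4, takes a point from world to camera coordinates). Camera axes: x right, y down, z forward; pixel columns grow to the right and rows downward; lengths in mm; the calibration is good to about 2 mm. A picture is of the moment at which its call begins: read the wrist's pose just before it. calibration takes no time and is no camera call; for the wrist camera it gives the pose at the moment of the call.
- ctrl.sign_off(): hands the job in; it is judged then, once.
The state is a dict: "time_s": time; "joint_positions": joint angles; "joint_velocities": joint speeds; "joint_torque": joint torques, N m; "position": TCP position; "eef_rot": TCP orientation; "force": force on the tool from outside, world axes, zero at the start; "wrist_torque": the same for the moment, N m; "width": finger opening in mm; "grasp_force": force on a finger pad.
Only numpy, scipy, OpenCV 4.12 (cv2) and the standard library are available. Lean on these libraries where they do the work, as an engineer would, in place of code of your own. Each camera call takes 0.05 s, during which the arm holds its last target. There are 200 camera calls.

### The job

The open sample carrier on the table needs its lead-plugged cover: of the two look-alike grey covers, find the clearly heavier one by lifting, set it on the carrier's two dowels the way round that fits, and press it down against the sprung seal until it is fully home, with no gap. Finish while still holding it pressed shut with the gripper (let go and the seal lifts it again), so that someone else can close the clips. The lighter cover ends lying flat on the table, and the timer, marker and tape roll stay where they are.

Things in the scene. Friction and masses are not known exactly. Their poses are not given: they have to be found in the camera images.
- seat (a point): centre of the top (split) face of the carrier, 30 mm above the table; z up, y along the long side. Two upright steel dowels stand on the face at (x, y) = (-21, -40) and (+21, +28) mm from this point: 10 mm thick, 15 mm tall, the last 7 mm tapering to 5 mm. A cover that is home has its axes along these and its centre point 25 mm above this one
- carrier: the carrier (lower half): grey block 64 (x) x 110 (y) x 30 mm that does not shift on the table, with an orange-capped tube lying in its cavity; origin at the centre of its underside
- seal (a joint): black seal frame (32 x 104 mm) round the cavity, sprung: 0 when 4 mm above the split face, 0.004 when pressed flush. It carries a loose cover 4 mm too high, gives from 6 N and is flush at 9 N (cover's weight and push together), where the cover meets the hard face; a further push of 10 N or so makes sure
- cover_left_c (a point): centre of the left one of two look-alike grey covers, flat on the table: plate 64 (x) x 110 (y) x 16 mm, grip block 28 (x) x 44 (y) x 34 mm on its middle, 50 mm high in all. Point 25 mm above the underside; z up, y along the long side. Two through holes, 12 mm wide, at (x, y) = (-21, -40) and (+21, +28) mm: fits one way round
- cover_right_c (a point): centre of the right one of two look-alike grey covers, flat on the table: plate 64 (x) x 110 (y) x 16 mm, grip block 28 (x) x 44 (y) x 34 mm on its middle, 50 mm high in all. Point 25 mm above the underside; z up, y along the long side. Two through holes, 12 mm wide, at (x, y) = (-21, -40) and (+21, +28) mm: fits one way round
- cover_left: the left cover; origin at the centre of its underside. Either cover may be the one with a lead plug shut in its grip block: that one weighs 0.40 to 0.50 kg, the other 0.12 to 0.17 kg; they look the same. Lift by the block, across its 28 mm
- cover_right: the right cover; origin at the centre of its underside. Either cover may be the one with a lead plug shut in its grip block: that one weighs 0.40 to 0.50 kg, the other 0.12 to 0.17 kg; they look the same. Lift by the block, across its 28 mm
- bench_timer: bystander: small white countdown timer, 64 x 62 x 22 mm, between the carrier and the left cover; origin under its centre
- marker_black: bystander: grey marker pen with black cap, 138 mm long, 14 mm high, near the table's front edge; origin under its centre
- tape_roll: bystander: tan roll of tape lying flat, 58 mm across, 19 mm high, between the carrier and the centrifuge; origin under its centre
Mind the look-alikes: they are no part of the job. Leave any green look-alike of the cover_left alone.

How it is judged:
By the outcome, as a careful person would: the job done as asked, in the order asked, and still so for the second after the job is handed in, while the arm keeps its last pose, push and grip.
It also fails if it takes over 51 s, if anything falls off the work surface, if the arm or the gripper's body presses on something with over 40 N, if the wrist force passes 120 N, or if a joint passes its speed limit or range.

## Working session

There is one attempt and no reset: what is moved stays moved. The work goes in short steps, Python scripts to look and compute and a tool call to move; the robot and the scene stay as the last step left them, time stands still between calls to the robot, and variables do not carry over. Pictures are saved under pics/ and viewed, at most 10 in all, crops included, and the job is handed in when it is done.

Besides the shell and the picture viewer there is one more tool, called after ">>>" by a JSON object that holds its "fn" and its "kwargs", one argument or row to a line. jog_arm: Moves the arm, as the interface text tells. Its arguments: {"type":"object","properties":{"rows":{"type":"array","items":{"type":"object","properties":{"grip":{"type":"number"},"dp":{"type":"array","items":{"type":"number"}},"angular":{"type":"array","items":{"type":"number"}}}}},"force":{"type":"number"}},"required":["rows"]}

```bash
mkdir -p pics; python3 - <<'E'
from bench import ctrl
import cv2
for n in("top","scene"):
    cv2.imwrite(f"pics/{n}1.png",cv2.resize(ctrl.camera(n)[:,:,::-1],(800,600),interpolation=cv2.INTER_CUBIC))
    c=ctrl.calibration(n);print(n,c["camera_matrix"],c["extrinsics"])
s=ctrl.read_state();print(s)
E
```

```text
top [[435.90350319   0.         262.82861647]
 [  0.         435.90350319 187.63633646]
 [  0.           0.           1.        ]] [[ 2.96697638e-02 -9.99559682e-01 -3.84092526e-04  3.07613769e+02]
 [-9.79258839e-01 -2.89901218e-02 -2.00528550e-01  4.99788054e+02]
 [ 2.00429119e-01  6.32576072e-03 -9.79687783e-01  1.08569740e+03]
 [ 0.00000000e+00  0.00000000e+00  0.00000000e+00  1.00000000e+00]]
scene [[455.98163502   0.         259.48678403]
 [  0.         455.98163502 189.56171095]
 [  0.           0.           1.        ]] [[-8.52177822e-01 -5.23228415e-01 -4.99858849e-03  6.01097352e+02]
 [-3.67794847e-01  6.05764652e-01 -7.05532520e-01  4.76542885e+00]
 [ 3.72182631e-01 -5.99400711e-01 -7.08659916e-01  1.51839557e+03]
 [ 0.00000000e+00  0.00000000e+00  0.00000000e+00  1.00000000e+00]]
{'time_s': 0.1, 'joint_positions': array([-1.15299878e+00,  3.14150633e-01, -4.79831052e-02,  1.21019790e+00,
       -2.91003181e-05,  1.57081759e+00]), 'joint_velocities': array([-6.79844885e-05,  6.58429003e-04,  4.03748859e-03, -5.84968296e-04,
        4.94104465e-04,  1.67572491e-03]), 'joint_torque': array([ 9.57189441e-04, -5.40764523e+01,  3.40542412e+01,  1.11359250e-02,
        3.10006817e-05, -1.33506211e-05]), 'position': array([ 243.27565024, -548.01878502,  303.12173578]), 'eef_rot': array([-7.47947110e-04,  9.78261798e-01,  2.07372288e-01, -1.73440251e-04]), 'force': array([ 0.54863113,  0.4697275 , -0.78972987]), 'wrist_torque': array([ 0.01484024, -0.01897727, -0.02551134]), 'grasp_force': 0.0, 'width': 85.6178450522467}
```

View pics/top1.png

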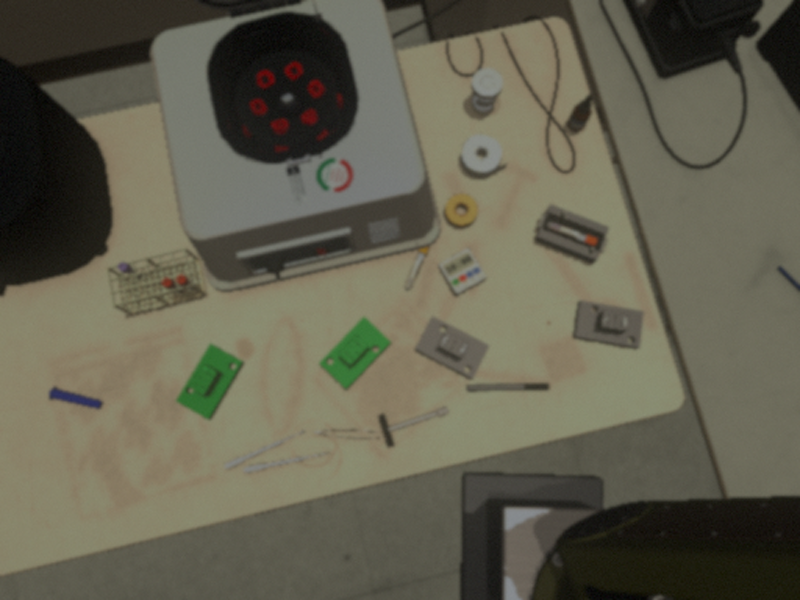

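View pics/scene1.png

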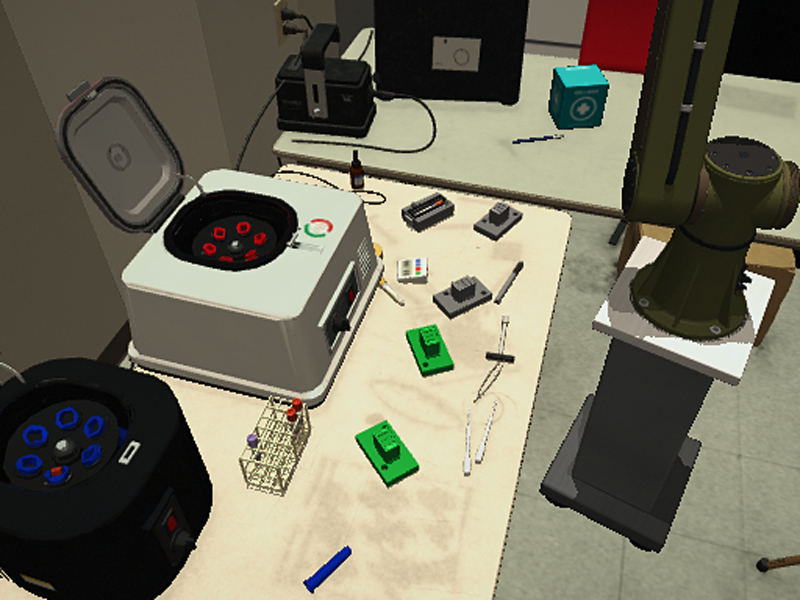

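The top view shows grey covers at about (451,347) on the left and (608,324) on the right, the carrier with its orange-capped tube at (571,234), and green look-alikes at (211,381) and (355,353). Only the two grey ones fit the description. An enlarged crop will confirm this.

```bash
cat > h.py <<'E'
import numpy as np,cv2
from bench import ctrl
def ray(c,uv,z):
    K=c["camera_matrix"];E=c["extrinsics"];R=E[:3,:3];t=E[:3,3]
    o=-R.T@t;d=R.T@np.linalg.inv(K)@np.array([uv[0],uv[1],1.]);return o+d*(z-o[2])/d[2]
def proj(c,P):
    q=(c["extrinsics"]@np.c_[P,np.ones(len(P))].T)[:3];p=c["camera_matrix"]@q;return (p[:2]/p[2]).T
E
python3 - <<'E'
from h import *
im=ctrl.camera("top")[:,:,::-1];c=ctrl.calibration("top")
cv2.imwrite("pics/crop.png",cv2.resize(im[125:260,255:425],None,fx=4.4,fy=4.4,interpolation=cv2.INTER_CUBIC))
for n,u,z in(("L",(451,347),16),("R",(608,324),16),("car",(571,234),30),("timer",(463,272),20),("tape",(461,210),19),("mk1",(468,387),7),("mk2",(548,386),7)):
    print(n,ray(c,np.array(u)/1.5625,z).round())
E
```

```text
L [407. 252.  16.]
R [454. -15.  16.]
car [607.  48.  30.]
timer [537. 233.  20.]
tape [649. 238.  19.]
mk1 [341. 221.   7.]
mk2 [347.  86.   7.]
```

View pics/crop.png

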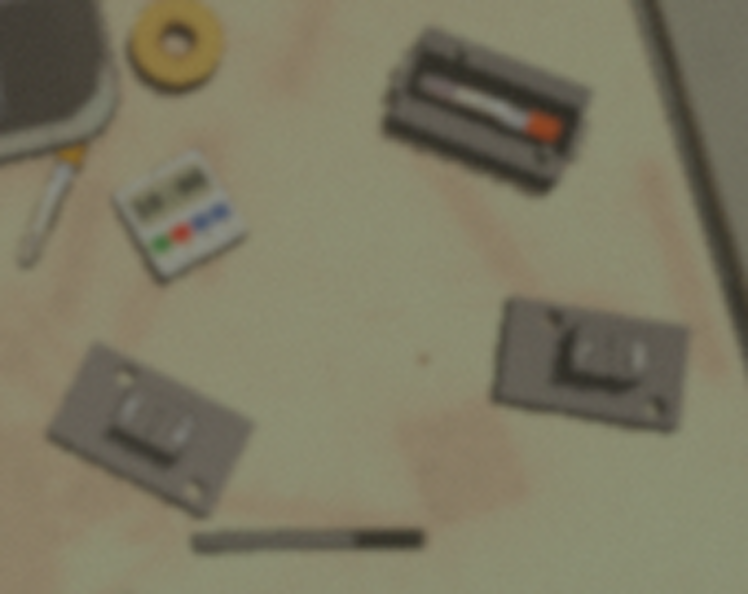

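Confirmed: the two grey covers are at crop (150,430) and (593,364), and the carrier with its dowels is at (488,105). In all three, the hole or dowel 40 mm from centre lies on the right end, so they share roughly the same yaw. Next I fit the poses.

```bash
cat >> h.py <<'E'
from scipy.optimize import least_squares
def fit(c,uv,L,x0):
    """uv pixels, L local pts (3D, z world height) -> x,y,yaw"""
    L=np.array(L,float);uv=np.array(uv,float)
    def W(p):
        s,k=np.sin(p[2]),np.cos(p[2]);return np.c_[p[0]+k*L[:,0]-s*L[:,1],p[1]+s*L[:,0]+k*L[:,1],L[:,2]]
    r=least_squares(lambda p:(proj(c,W(p))-uv).ravel(),x0,x_scale=[100,100,1],loss="soft_l1")
    return r.x.round(4),np.abs(r.fun).max().round(1), (proj(c,W(r.x))-uv).round(1).tolist()
E
python3 - <<'E'
from h import *
c=ctrl.calibration("top")
cr=lambda l:np.array([255,125])+(np.array(l)+.5)/4.4-.5
C=[(32,55,16),(32,-55,16),(-32,-55,16),(-32,55,16),(21,28,16),(-21,-40,16)]
print(fit(c,cr([(97,343),(253,425),(205,517),(47,435),(124,377),(195,490)]),C,[407,252,-.48]))
print(fit(c,cr([(512,297),(690,325),(677,432),(495,402),(555,318),(655,405)]),C,[454,-15,-.15]))
print(fit(c,cr([(432,28),(590,92),(460,50),(543,152)]),[(32,55,30),(32,-55,30),(21,28,45),(-21,-40,45)],[607,48,-.38]))
E
```

```text
(array([406.4008, 251.149 ,  -0.4535]), np.float64(0.8), [[-0.8, -0.5], [0.7, -0.1], [0.7, 0.5], [-0.6, -0.3], [0.2, 0.0], [-0.2, 0.3]])
(array([ 4.550485e+02, -1.650740e+01, -1.451000e-01]), np.float64(0.8), [[-0.4, -0.3], [0.0, 0.4], [0.4, -0.5], [0.4, -0.8], [-0.7, 0.6], [0.2, 0.6]])
(array([ 6.110969e+02,  4.776710e+01, -3.744000e-01]), np.float64(2.0), [[-2.0, -0.5], [0.1, 0.1], [0.7, -0.0], [0.2, 0.3]])
```

>>> {"fn": "jog_arm", "kwargs": {
  "rows": [
    {"dp": [2, 5.3, 0], "angular": [0, 0, 0.1], "grip": 6},
    {"dp": [4.2, 10.6, 0], "angular": [0, 0, 0.2], "grip": 6},
    {"dp": [6.3, 16, 0], "angular": [0, 0, 0.3], "grip": 6},
    {"dp": [8.5, 21.3, 0], "angular": [0, 0, 0.4], "grip": 6},
    {"dp": [10.6, 26.6, 0], "angular": [0, 0, 0.504], "grip": 6}
  ]
}}

```text
time_s: 0.78
position: [349.8, -280.6, 303.8]
eef_rot: [0.0, 0.895, 0.446, 0.0]
force: [1.9, 0.2, 0.4]
width: 59.7
grasp_force: 0.0
```

>>> {"fn": "jog_arm", "kwargs": {
  "rows": [
    {"dp": [2, 5.3, 0], "angular": [0, 0, 0.1], "grip": 6},
    {"dp": [4.2, 10.6, -2], "angular": [0, 0, 0.2], "grip": 6},
    {"dp": [6.3, 16, -4], "angular": [0, 0, 0.3], "grip": 6},
    {"dp": [8.5, 21.3, -6], "angular": [0, 0, 0.4], "grip": 6},
    {"dp": [10.6, 26.6, -8], "angular": [0, 0, 0.504], "grip": 6}
  ]
}}

```text
time_s: 1.4
position: [455.9, -14.5, 223.4]
eef_rot: [0.0, 0.755, 0.655, 0.0]
force: [0.8, -0.8, 0.2]
width: 59.8
grasp_force: 0.0
```

>>> {"fn": "jog_arm", "kwargs": {
  "rows": [
    {"dp": [0, 0, 0], "grip": 6},
    {"dp": [0, 0, 0], "grip": 6}
  ]
}}

```text
invalid input
```

```bash
python3 - <<'E'
from h import *
np.set_printoptions(precision=3,suppress=True)
s=ctrl.read_state();print(s["time_s"],s["position"],s["eef_rot"],s["force"],s["joint_positions"])
c=ctrl.calibration("wrist")
im=ctrl.camera("wrist");cv2.imwrite("pics/w1.png",cv2.resize(im[:,:,::-1],(800,600),interpolation=cv2.INTER_CUBIC))
np.savez("w1.npz",K=c["camera_matrix"],E=c["extrinsics"]);print(proj(c,np.array([[455,-16.5,16]])),c["extrinsics"])
E
```

```text
1.4 [455.883 -14.531 223.388] [0.    0.755 0.655 0.   ] [ 0.805 -0.844  0.207] [-0.032  0.096 -0.508  0.966 -0.     1.681]
[[261.026 189.011]] [[   0.99    -0.141    0.001 -453.741]
 [  -0.135   -0.951    0.277   34.546]
 [  -0.038   -0.275   -0.961  313.842]
 [   0.       0.       0.       1.   ]]
```

View pics/w1.png

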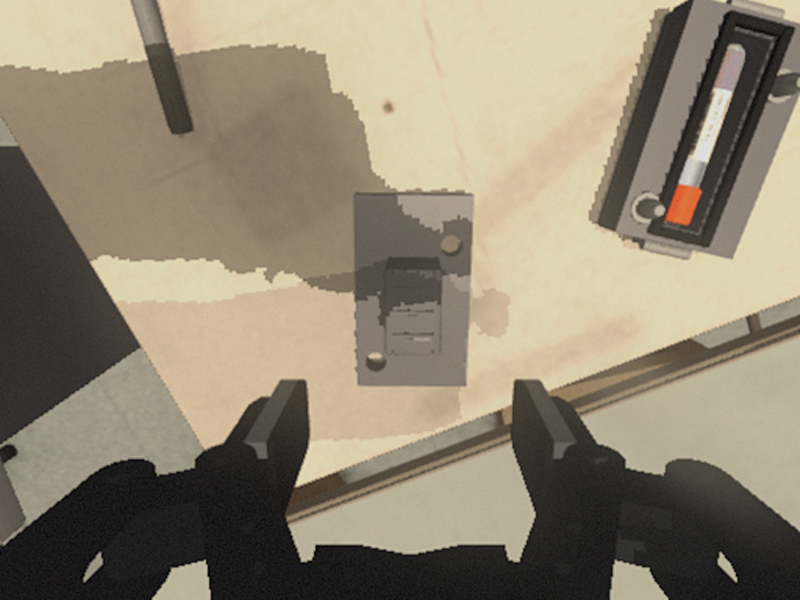

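The wrist view shows the right cover centred, with plate corners (354,193), (473,193), (467,386), (358,386) and holes (452,244), (376,361). The carrier is at upper right, with dowel bases near (645,208) and (783,88).

```bash
python3 - <<'E'
from h import *
d=np.load("w1.npz");c={"camera_matrix":d["K"],"extrinsics":d["E"]}
cr=lambda l:(np.array(l)+.5)/1.5625-.5
C=[(32,55,16),(-32,55,16),(-32,-55,16),(32,-55,16),(21,28,16),(-21,-40,16)]
print(fit(c,cr([(473,193),(354,193),(358,386),(467,386),(452,244),(376,361)]),C,[455,-16,-.145]))
print(fit(c,cr([(733,257),(645,208),(783,88),(690,0)]),[(32,-55,30),(-21,-40,30),(21,28,30),(-32,55,30)],[611,48,-.37]))
E
```

```text
(array([ 4.577146e+02, -1.619630e+01, -1.436000e-01]), np.float64(1.0), [[0.8, 0.2], [-1.0, -0.0], [-0.1, -0.4], [0.1, -0.3], [-0.0, 0.2], [0.1, 0.3]])
(array([ 6.134512e+02,  4.448350e+01, -3.469000e-01]), np.float64(3.7), [[0.2, 2.4], [0.2, 1.8], [-3.7, -0.9], [0.7, -1.5]])
```

>>> {"fn": "jog_arm", "kwargs": {
  "rows": [
    {"dp": [0.2, 0, -3], "angular": [0, 0, 0], "grip": 6},
    {"dp": [0.2, 0, -6.5], "angular": [0, 0, 0], "grip": 6},
    {"dp": [0.2, 0, -10], "angular": [0, 0, 0], "grip": 6},
    {"dp": [0.2, 0, -12.8], "angular": [0, 0, 0], "grip": 6},
    {"dp": [0.2, 0, -12.8], "angular": [0, 0, 0], "grip": 6}
  ],
  "force": 60
}}

```text
time_s: 2.08
position: [455.4, -16.3, 94.1]
eef_rot: [-0.002, 0.756, 0.654, -0.002]
force: [-1.0, -0.2, 0.9]
width: 60.2
grasp_force: 0.0
```

>>> {"fn": "jog_arm", "kwargs": {
  "rows": [
    {"dp": [0, 0, 0], "angular": [0, 0, 0], "grip": 2},
    {"dp": [0, 0, 0], "angular": [0, 0, 0], "grip": 2},
    {"dp": [0, 0, 0], "angular": [0, 0, 0], "grip": 2},
    {"dp": [0, 0, 0], "angular": [0, 0, 0], "grip": 2},
    {"dp": [0, 0, 0], "angular": [0, 0, 0], "grip": 2}
  ],
  "force": 60
}}

```text
time_s: 2.7
position: [458.7, -16.5, 97.4]
eef_rot: [0.001, 0.756, 0.654, 0.001]
force: [-0.0, -0.4, 6.6]
width: 26.9
grasp_force: 60.1
```

>>> {"fn": "jog_arm", "kwargs": {
  "rows": [
    {"dp": [0, 0, 1], "angular": [0, 0, 0], "grip": 2},
    {"dp": [0, 0, 3], "angular": [0, 0, 0], "grip": 2},
    {"dp": [0, 0, 5], "angular": [0, 0, 0], "grip": 2},
    {"dp": [0, 0, 5], "angular": [0, 0, 0], "grip": 2},
    {"dp": [0, 0, 5], "angular": [0, 0, 0], "grip": 2}
  ]
}}

```text
time_s: 3.32
position: [457.2, -16.4, 145.6]
eef_rot: [-0.0, 0.756, 0.654, -0.0]
force: [-0.7, 0.3, -1.6]
width: 26.9
grasp_force: 59.3
```

>>> {"fn": "jog_arm", "kwargs": {
  "rows": [
    {"dp": [0, 0, 0], "angular": [0, 0, 0], "grip": 2},
    {"dp": [0, 0, 0], "angular": [0, 0, 0], "grip": 2},
    {"dp": [0, 0, 0], "angular": [0, 0, 0], "grip": 2}
  ]
}}

```text
time_s: 3.7
position: [457.2, -16.4, 145.6]
eef_rot: [-0.0, 0.756, 0.654, -0.0]
force: [0.4, 0.3, 0.3]
width: 26.8
grasp_force: 59.3
```

```bash
python3 - <<'E'
from h import *
f=[]
for i in range(12):
    im=ctrl.camera("wrist");f.append(ctrl.read_state()["force"])
print(np.mean(f,0),np.std(f,0))
cv2.imwrite("pics/w2.png",im[:,:,::-1])
E
```

```text
[ 0.05405017  0.08008912 -1.1154548 ] [0.62000505 0.53341394 0.34343051]
```

View pics/w2.png

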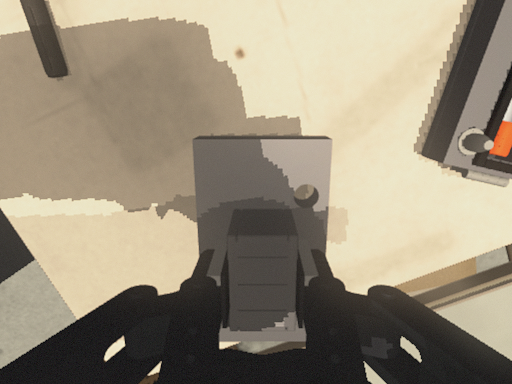

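The cover at about (262,240) is clearly held above the table. The load is only 1.1 N, so the right cover is the light one. I'll put it back down.

>>> {"fn": "jog_arm", "kwargs": {
  "rows": [
    {"dp": [0, 0, -2], "angular": [0, 0, 0], "grip": 2},
    {"dp": [0, 0, -4], "angular": [0, 0, 0], "grip": 2},
    {"dp": [0, 0, -4.7], "angular": [0, 0, 0], "grip": 2},
    {"dp": [0, 0, -4.9], "angular": [0, 0, 0], "grip": 2},
    {"dp": [0, 0, -4.9], "angular": [0, 0, 0], "grip": 2}
  ]
}}

```text
time_s: 4.92
position: [457.7, -16.4, 97.5]
eef_rot: [0.0, 0.756, 0.654, 0.0]
force: [-0.4, 0.1, -2.2]
width: 26.3
grasp_force: 59.2
```

>>> {"fn": "jog_arm", "kwargs": {
  "rows": [
    {"dp": [0, 0, 0], "angular": [0, 0, 0], "grip": 6},
    {"dp": [0, 0, 0], "angular": [0, 0, 0], "grip": 6},
    {"dp": [0, 0, 0], "angular": [0, 0, 0], "grip": 6},
    {"dp": [0, 0, 3], "angular": [0, 0, 0], "grip": 6},
    {"dp": [0, 0, 8], "angular": [0, 0, 0], "grip": 6}
  ]
}}

```text
time_s: 5.55
position: [456.0, -16.3, 176.4]
eef_rot: [-0.001, 0.756, 0.654, -0.001]
force: [0.2, 0.1, -0.1]
width: 60.2
grasp_force: 0.0
```

>>> {"fn": "jog_arm", "kwargs": {
  "rows": [
    {"dp": [-1, 5.3, 2], "angular": [0, 0, -0.06], "grip": 6},
    {"dp": [-2, 10.7, 4], "angular": [0, 0, -0.12], "grip": 6},
    {"dp": [-3, 16, 4], "angular": [0, 0, -0.18], "grip": 6},
    {"dp": [-4, 21.4, 4], "angular": [0, 0, -0.25], "grip": 6},
    {"dp": [-4.9, 26.7, 4], "angular": [0, 0, -0.31], "grip": 6}
  ]
}}

```text
time_s: 6.18
position: [407.9, 252.4, 217.2]
eef_rot: [0.0, 0.849, 0.529, 0.0]
force: [0.6, -0.3, -0.4]
width: 59.9
grasp_force: 0.0
```

>>> {"fn": "jog_arm", "kwargs": {
  "rows": [
    {"dp": [0, 0, 0], "angular": [0, 0, 0], "grip": 6}
  ]
}}

```text
time_s: 6.3
position: [407.9, 253.7, 217.0]
eef_rot: [-0.0, 0.847, 0.532, 0.0]
force: [0.7, -0.1, 0.2]
width: 59.8
grasp_force: 0.0
```

```bash
python3 - <<'E'
from h import *
np.set_printoptions(precision=3,suppress=True)
s=ctrl.read_state();print(s["time_s"],s["position"],s["eef_rot"],s["force"],s["joint_positions"])
c=ctrl.calibration("wrist")
im=ctrl.camera("wrist");cv2.imwrite("pics/w3.png",cv2.resize(im[:,:,::-1],(800,600),interpolation=cv2.INTER_CUBIC))
np.savez("w3.npz",K=c["camera_matrix"],E=c["extrinsics"])
E
```

```text
6.3 [407.888 253.716 216.998] [-0.     0.847  0.532  0.   ] [ 0.701 -0.063  0.176] [ 0.556  0.146 -0.467  0.957  0.001  2.577]
```

View pics/w3.png

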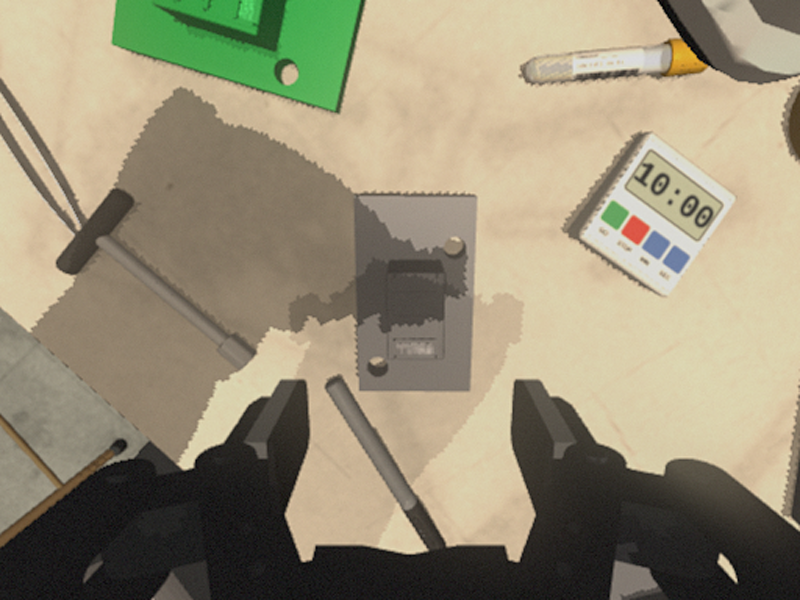

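The left cover is centred: corners (475,195), (355,195), (360,390), (470,390) and holes (455,246), (378,366). The marker end is at (335,380), clear of the fingers.

```bash
python3 - <<'E'
from h import *
d=np.load("w3.npz");c={"camera_matrix":d["K"],"extrinsics":d["E"]}
cr=lambda l:(np.array(l)+.5)/1.5625-.5
C=[(32,55,16),(-32,55,16),(-32,-55,16),(32,-55,16),(21,28,16),(-21,-40,16)]
print(fit(c,cr([(475,195),(355,195),(360,390),(470,390),(455,246),(378,366)]),C,[408,251,-.45]))
print(2*np.arctan2(.532,.847)-np.pi/2)
E
```

```text
(array([410.0538, 251.2397,  -0.4475]), np.float64(1.6), [[1.6, -0.5], [-1.3, -0.4], [-0.5, 0.4], [0.6, 0.3], [-0.0, 0.3], [-0.1, 0.2]])
-0.4491466648806519
```

>>> {"fn": "jog_arm", "kwargs": {
  "rows": [
    {"dp": [0.1, 0.1, -3], "angular": [0, 0, 0], "grip": 6},
    {"dp": [0.1, 0.1, -6.5], "angular": [0, 0, 0], "grip": 6},
    {"dp": [0.1, 0.1, -10], "angular": [0, 0, 0], "grip": 6},
    {"dp": [0.1, 0.1, -12], "angular": [0, 0, 0], "grip": 6},
    {"dp": [0.1, 0.1, -12], "angular": [0, 0, 0], "grip": 6}
  ],
  "force": 90
}}

```text
time_s: 6.98
position: [408.5, 249.5, 95.6]
eef_rot: [0.0, 0.849, 0.529, -0.002]
force: [-0.6, -0.5, 0.3]
width: 59.8
grasp_force: 0.0
```

>>> {"fn": "jog_arm", "kwargs": {
  "rows": [
    {"dp": [0, 0, 0], "angular": [0, 0, 0], "grip": 2},
    {"dp": [0, 0, 0], "angular": [0, 0, 0], "grip": 2},
    {"dp": [0, 0, 0], "angular": [0, 0, 0], "grip": 2},
    {"dp": [0, 0, 0], "angular": [0, 0, 0], "grip": 2},
    {"dp": [0, 0, 0], "angular": [0, 0, 0], "grip": 2}
  ],
  "force": 90
}}

```text
time_s: 7.6
position: [410.2, 251.8, 98.4]
eef_rot: [0.0, 0.848, 0.529, 0.001]
force: [-0.6, -2.4, 5.2]
width: 26.5
grasp_force: 89.2
```

>>> {"fn": "jog_arm", "kwargs": {
  "rows": [
    {"dp": [0, 0, 1], "angular": [0, 0, 0], "grip": 2},
    {"dp": [0, 0, 3.5], "angular": [0, 0, 0], "grip": 2},
    {"dp": [0, 0, 7], "angular": [0, 0, 0], "grip": 2},
    {"dp": [0, 0, 10], "angular": [0, 0, 0], "grip": 2},
    {"dp": [0, 0, 10], "angular": [0, 0, 0], "grip": 2}
  ]
}}

```text
time_s: 8.22
position: [410.8, 252.5, 199.4]
eef_rot: [0.0, 0.848, 0.529, 0.003]
force: [-0.3, -0.2, -4.3]
width: 26.4
grasp_force: 89.5
```

```bash
python3 - <<'E'
from h import *
f=[]
for i in range(8):
    im=ctrl.camera("top");f.append(ctrl.read_state()["force"])
print(np.mean(f,0),np.std(f,0))
s=ctrl.read_state();print(s["time_s"],s["position"],s["eef_rot"])
E
```

```text
[-0.13994766 -0.21080667 -4.88147348] [0.47114995 0.30388777 0.28799218]
8.625 [408.88953713 251.27711851 195.87659118] [-1.82050424e-05  8.48356150e-01  5.29425057e-01 -9.75242504e-04]
```

The load is 4.9 N, so the left cover is the heavy one. Next I plan a viewing pose that shows both the carrier and the held cover.

```bash
python3 - <<'E'
from h import *
np.set_printoptions(precision=0,suppress=True)
d=np.load("w1.npz")
from scipy.spatial.transform import Rotation as R
def T(p,q):
    M=np.eye(4);M[:3,:3]=R.from_quat([q[1],q[2],q[3],q[0]]).as_matrix();M[:3,3]=p;return M
CT=d["E"]@T([455.883,-14.531,223.388],[0,.755,.655,0]);np.save("CT.npy",CT)  # tool->cam
yaw=-.36
def P(x,y,z,L):
    s,k=np.sin(yaw),np.cos(yaw);L=np.array(L,float);return np.c_[x+k*L[:,0]-s*L[:,1],y+s*L[:,0]+k*L[:,1],z+L[:,2]]
car=P(613,46,30,[(32,55,0),(-32,55,0),(-32,-55,0),(32,-55,0),(21,28,15),(-21,-40,15)])
for oy in(-60,-100,-120,-140):
  for z in(200,250,290):
    t=P(613,46,z,[(0,oy,0)])[0];a=(yaw+np.pi/2)/2
    c={"camera_matrix":d["K"],"extrinsics":CT@np.linalg.inv(T(t,[0,np.cos(a),np.sin(a),0]))}
    cov=P(t[0],t[1],z-81,[(32,55,0),(-32,55,0),(21,28,0)])
    print(oy,z,t,proj(c,car).ravel(),proj(c,cov).ravel())
E
```

```text
-60 200 [592. -10. 200.] [310.  32. 213.  32. 219. 193. 304. 193. 295.  74. 232. 177.] [333. 138. 191. 138. 306. 195.]
-60 250 [592. -10. 250.] [301.  45. 222.  45. 226. 178. 297. 178. 288.  79. 237. 164.] [333. 138. 191. 138. 306. 195.]
-60 290 [592. -10. 290.] [296.  52. 227.  52. 230. 169. 293. 169. 285.  82. 240. 157.] [333. 138. 191. 138. 306. 195.]
-100 200 [578. -48. 200.] [313. -38. 211. -38. 217. 139. 306. 139. 296.   3. 230. 118.] [333. 138. 191. 138. 306. 195.]
-100 250 [578. -48. 250.] [303. -12. 220. -12. 225. 133. 299. 133. 290.  22. 236. 116.] [333. 138. 191. 138. 306. 195.]
-100 290 [578. -48. 290.] [298.   3. 226.   3. 229. 129. 294. 129. 286.  33. 239. 114.] [333. 138. 191. 138. 306. 195.]
-120 200 [571. -66. 200.] [314. -76. 209. -76. 216. 110. 307. 110. 297. -35. 229.  87.] [333. 138. 191. 138. 306. 195.]
-120 250 [571. -66. 250.] [304. -42. 219. -42. 224. 109. 299. 109. 290.  -8. 235.  90.] [333. 138. 191. 138. 306. 195.]
-120 290 [571. -66. 290.] [298. -23. 225. -23. 229. 108. 295. 108. 286.   7. 239.  91.] [333. 138. 191. 138. 306. 195.]
-140 200 [564. -85. 200.] [ 316. -116.  208. -117.  215.   80.  308.   80.  298.  -75.  228.   53.] [333. 138. 191. 138. 306. 195.]
-140 250 [564. -85. 250.] [305. -73. 218. -73. 223.  84. 300.  84. 291. -39. 235.  62.] [333. 138. 191. 138. 306. 195.]
-140 290 [564. -85. 290.] [299. -49. 224. -49. 228.  86. 295.  86. 287. -20. 238.  68.] [333. 138. 191. 138. 306. 195.]
```

>>> {"fn": "jog_arm", "kwargs": {
  "rows": [
    {"dp": [2, -3.5, 1], "angular": [0, 0, 0], "grip": 2},
    {"dp": [5, -8.5, 2], "angular": [0, 0, 0.03], "grip": 2},
    {"dp": [8, -13.5, 3], "angular": [0, 0, 0.05], "grip": 2},
    {"dp": [11, -18.5, 3.3], "angular": [0, 0, 0.07], "grip": 2},
    {"dp": [14, -23.5, 3.3], "angular": [0, 0, 0.09], "grip": 2}
  ]
}}

```text
time_s: 9.25
position: [550.3, 14.9, 229.8]
eef_rot: [-0.0, 0.824, 0.567, 0.0]
force: [1.3, 1.2, -4.2]
width: 26.3
grasp_force: 90.2
```

>>> {"fn": "jog_arm", "kwargs": {
  "rows": [
    {"dp": [2, -4, 0], "angular": [0, 0, 0.005], "grip": 2},
    {"dp": [3, -6, 0], "angular": [0, 0, 0.005], "grip": 2},
    {"dp": [3, -6, 0], "angular": [0, 0, 0.005], "grip": 2},
    {"dp": [3, -6, 0], "angular": [0, 0, 0.005], "grip": 2},
    {"dp": [3, -6, 0], "angular": [0, 0, 0.005], "grip": 2}
  ]
}}

```text
time_s: 9.88
position: [578.9, -42.2, 229.8]
eef_rot: [-0.0, 0.822, 0.57, -0.0]
force: [-0.7, 0.9, -3.9]
width: 26.3
grasp_force: 90.3
```

```bash
python3 - <<'E'
from h import *
np.set_printoptions(precision=4,suppress=True)
s=ctrl.read_state();print(s["time_s"],s["position"],s["eef_rot"],s["force"],s["joint_positions"])
c=ctrl.calibration("wrist")
im=ctrl.camera("wrist");cv2.imwrite("w4full.png",im[:,:,::-1])
cv2.imwrite("pics/w4.png",cv2.resize(im[0:210,140:380,::-1],None,fx=2.8,fy=2.8,interpolation=cv2.INTER_CUBIC))
np.savez("w4.npz",K=c["camera_matrix"],E=c["extrinsics"],p=s["position"],q=s["eef_rot"])
E
```

```text
9.875 [578.9176 -42.2324 229.7719] [-0.0003  0.8218  0.5697 -0.0002] [-0.7296  0.9233 -3.9346] [-0.073   0.3166 -0.2153  1.0396  0.0003  1.8563]
```

View pics/w4.png

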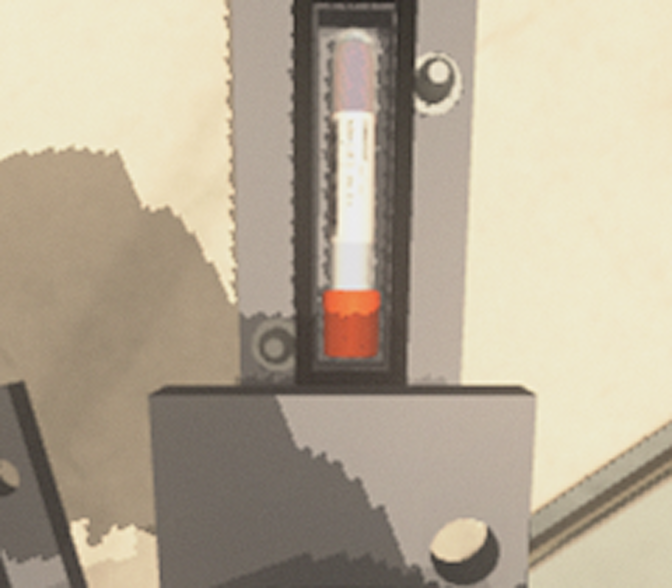

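The crop shows dowel tips at (438,72) and (276,346) with base rings at (436,83) and (275,346). The held cover's top edge corners are at (152,396) and (535,396), and its +y hole is at (465,551).

```bash
python3 - <<'E'
from h import *
d=np.load("w4.npz");c={"camera_matrix":d["K"],"extrinsics":d["E"]}
cr=lambda l:np.array([140,0])+(np.array(l)+.5)/2.8-.5
k=fit(c,cr([(438,72),(276,346),(436,83),(275,346)]),[(21,28,45),(-21,-40,45),(21,28,30),(-21,-40,30)],[613,46,-.36])
z=d["p"][2]-82.4
h=fit(c,cr([(535,396),(152,396),(465,551)]),[(32,55,z),(-32,55,z),(21,28,z)],[579,-42,-.36])
print(k);print(h);print(d["p"],2*np.arctan2(d["q"][2],d["q"][1])-np.pi/2);print(k[0]-h[0])
E
```

```text
(array([ 6.146989e+02,  4.519240e+01, -3.708000e-01]), np.float64(0.9), [[0.7, -0.3], [-0.9, 0.7], [-0.6, 0.3], [0.8, -0.5]])
(array([ 5.785445e+02, -4.363930e+01, -3.552000e-01]), np.float64(2.2), [[1.3, -0.5], [-2.2, -0.1], [0.1, 1.0]])
[578.91759513 -42.23239918 229.77192121] -0.3584587083236781
[ 3.61544e+01  8.88317e+01 -1.56000e-02]
```

>>> {"fn": "jog_arm", "kwargs": {
  "rows": [
    {"dp": [1.2, 3, 0], "angular": [0, 0, 0], "grip": 2},
    {"dp": [2.4, 6, 0], "angular": [0, 0, -0.01], "grip": 2},
    {"dp": [3.6, 9, -2], "angular": [0, 0, -0.015], "grip": 2},
    {"dp": [3.6, 9, -4.5], "angular": [0, 0, -0.015], "grip": 2},
    {"dp": [3.6, 9, -6.5], "angular": [0, 0, -0.015], "grip": 2}
  ]
}}

```text
time_s: 10.55
position: [614.9, 48.1, 164.0]
eef_rot: [-0.0, 0.826, 0.564, -0.0]
force: [-0.2, 0.3, -4.3]
width: 26.5
grasp_force: 90.3
```

>>> {"fn": "jog_arm", "kwargs": {
  "rows": [
    {"dp": [0, 0, 0], "angular": [0, 0, 0], "grip": 2},
    {"dp": [0, 0, 0], "angular": [0, 0, 0], "grip": 2},
    {"dp": [0, 0, 0], "angular": [0, 0, 0], "grip": 2},
    {"dp": [0, 0, 0], "angular": [0, 0, 0], "grip": 2}
  ]
}}

```text
time_s: 11.05
position: [615.9, 46.6, 165.8]
eef_rot: [0.0, 0.827, 0.563, 0.001]
force: [-0.0, -0.3, -4.5]
width: 26.4
grasp_force: 90.1
```

```bash
python3 - <<'E'
from h import *
np.set_printoptions(precision=4,suppress=True)
s=ctrl.read_state();q=s["eef_rot"];print(s["time_s"],s["position"],2*np.arctan2(q[2],q[1])-np.pi/2,s["force"])
im=ctrl.camera("scene");c=ctrl.calibration("scene");u=proj(c,np.array([[614,46,45]]))[0].astype(int);print(u)
cv2.imwrite("pics/s5.png",cv2.resize(im[u[1]-70:u[1]+50,u[0]-80:u[0]+80,::-1],None,fx=4.5,fy=4.5,interpolation=cv2.INTER_CUBIC))
E
```

```text
11.05 [615.9265  46.5717 165.8419] -0.3751603340118659 [-0.0313 -0.2752 -4.5393]
[273 128]
```

View pics/s5.png

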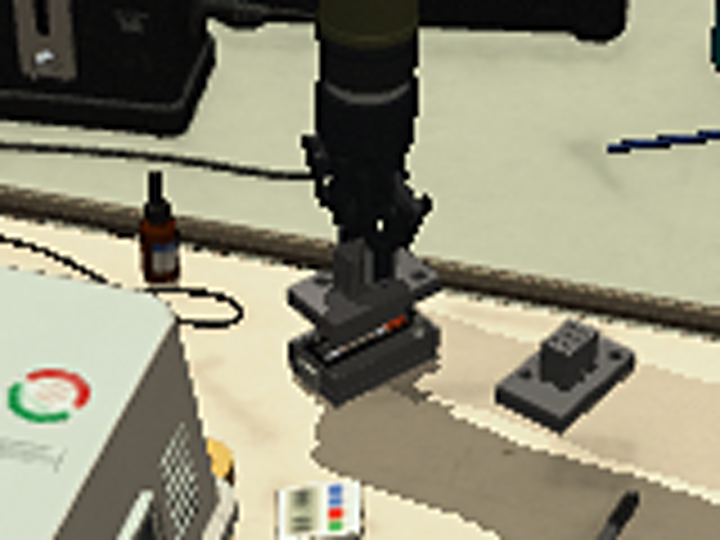

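The cover sits aligned over the carrier at about (365,290). I'll lower it gradually and watch the force.

>>> {"fn": "jog_arm", "kwargs": {
  "rows": [
    {"dp": [-0.1, 0, -0.8], "angular": [0, 0, 0.003], "grip": 2},
    {"dp": [-0.1, 0, -1.6], "angular": [0, 0, 0.003], "grip": 2},
    {"dp": [-0.1, 0, -2.1], "angular": [0, 0, 0.003], "grip": 2},
    {"dp": [-0.1, 0, -2.5], "angular": [0, 0, 0.003], "grip": 2},
    {"dp": [-0.1, 0, -2.5], "angular": [0, 0, 0.003], "grip": 2}
  ],
  "force": 110
}}

```text
time_s: 11.72
position: [614.2, 46.6, 139.4]
eef_rot: [-0.0, 0.826, 0.564, -0.0]
force: [0.5, -0.8, -4.3]
width: 26.0
grasp_force: 111.8
```

>>> {"fn": "jog_arm", "kwargs": {
  "rows": [
    {"dp": [0, 0, -0.3], "angular": [0, 0, 0], "grip": 2},
    {"dp": [0, 0, -0.5], "angular": [0, 0, 0], "grip": 2},
    {"dp": [0, 0, -0.5], "angular": [0, 0, 0], "grip": 2}
  ]
}}

```text
time_s: 12.1
position: [614.4, 46.6, 134.8]
eef_rot: [-0.0, 0.826, 0.564, -0.0]
force: [0.3, 0.4, -4.3]
width: 25.6
grasp_force: 111.8
```

>>> {"fn": "jog_arm", "kwargs": {
  "rows": [
    {"dp": [0, 0, -0.2], "angular": [0, 0, 0], "grip": 2},
    {"dp": [0, 0, -0.4], "angular": [0, 0, 0], "grip": 2},
    {"dp": [0, 0, -0.6], "angular": [0, 0, 0], "grip": 2},
    {"dp": [0, 0, -0.6], "angular": [0, 0, 0], "grip": 2}
  ]
}}

```text
time_s: 12.6
position: [614.6, 46.7, 129.4]
eef_rot: [0.0, 0.826, 0.564, 0.0]
force: [-2.5, -0.4, 4.3]
width: 26.0
grasp_force: 113.1
```

>>> {"fn": "jog_arm", "kwargs": {
  "rows": [
    {"dp": [0, 0, -0.2], "angular": [0, 0, 0], "grip": 2},
    {"dp": [0, 0, -0.4], "angular": [0, 0, 0], "grip": 2},
    {"dp": [0, 0, -0.4], "angular": [0, 0, 0], "grip": 2}
  ]
}}

```text
time_s: 12.98
position: [614.6, 46.6, 128.4]
eef_rot: [0.0, 0.826, 0.564, 0.001]
force: [-11.7, -0.7, 29.1]
width: 26.2
grasp_force: 116.5
```

>>> {"fn": "jog_arm", "kwargs": {
  "rows": [
    {"dp": [-0.05, 0, 0], "angular": [0, 0, 0], "grip": 2},
    {"dp": [-0.1, 0, 0.05], "angular": [0, 0, 0], "grip": 2},
    {"dp": [-0.1, 0, 0.05], "angular": [0, 0, 0], "grip": 2},
    {"dp": [-0.1, 0, 0.05], "angular": [0, 0, 0], "grip": 2}
  ]
}}

```text
time_s: 13.48
position: [614.5, 46.6, 128.5]
eef_rot: [0.001, 0.826, 0.564, 0.001]
force: [-6.2, -0.3, 21.1]
width: 25.9
grasp_force: 115.6
```

```bash
python3 - <<'E'
from h import *
np.set_printoptions(precision=4,suppress=True)
im=ctrl.camera("scene")
s=ctrl.read_state();q=s["eef_rot"];print(s["time_s"],s["position"],q,s["force"],s["wrist_torque"],s["width"])
u=(273,128)
a=cv2.resize(im[u[1]-40:u[1]+30,u[0]-60:u[0]+100,::-1],None,fx=5,fy=5,interpolation=cv2.INTER_CUBIC)
cv2.imwrite("pics/s6.png",a)
E
```

```text
13.525 [614.4653  46.5821 128.4644] [0.0009 0.8257 0.5641 0.0014] [-6.6248 -1.3614 21.1317] [-0.1078  1.7201 -0.0101] 25.77389959312354
```

View pics/s6.png

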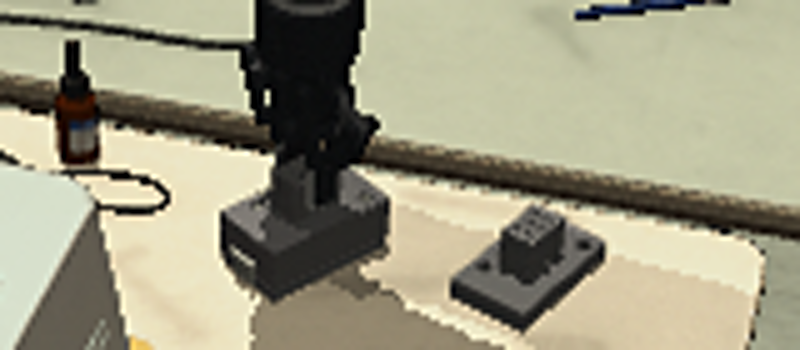

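The cover sits flush on the carrier with no gap visible at about (305,245), and the light cover lies flat at (530,265). I'll relieve the remaining side load and keep the push.

>>> {"fn": "jog_arm", "kwargs": {
  "rows": [
    {"dp": [-0.05, 0, 0], "angular": [0, 0, 0], "grip": 2},
    {"dp": [-0.1, 0, 0], "angular": [0, 0, 0], "grip": 2},
    {"dp": [-0.1, 0, 0], "angular": [0, 0, 0], "grip": 2},
    {"dp": [-0.1, 0, 0], "angular": [0, 0, 0], "grip": 2}
  ]
}}

```text
time_s: 14.02
position: [614.3, 46.6, 128.5]
eef_rot: [0.001, 0.826, 0.564, 0.002]
force: [-4.3, -1.1, 18.2]
width: 26.1
grasp_force: 115.2
```

```bash
python3 - <<'E'
from h import *
np.set_printoptions(precision=4,suppress=True)
s=ctrl.read_state();print(s["time_s"],s["position"],s["eef_rot"],s["force"],s["wrist_torque"])
E
```

```text
14.025 [614.3365  46.6147 128.4791] [0.0013 0.8257 0.5641 0.0021] [-4.34   -1.1141 18.1952] [-0.0302  1.1905  0.0199]
```

The tool is pitched about 5 mrad under the push, with the +x side up. I'll level it and add a little push.

>>> {"fn": "jog_arm", "kwargs": {
  "rows": [
    {"dp": [0, 0, 0], "angular": [0, 0.005, 0], "grip": 2},
    {"dp": [0, 0, -0.1], "angular": [0, 0.01, 0], "grip": 2},
    {"dp": [0, 0, -0.1], "angular": [0, 0.01, 0], "grip": 2},
    {"dp": [0, 0, -0.1], "angular": [0, 0.01, 0], "grip": 2}
  ]
}}

```text
time_s: 14.52
position: [615.0, 46.6, 128.5]
eef_rot: [-0.001, 0.826, 0.564, -0.001]
force: [-5.4, -0.3, 24.5]
width: 26.0
grasp_force: 115.9
```

```bash
python3 - <<'E'
from h import *
np.set_printoptions(precision=4,suppress=True)
s=ctrl.read_state();print(s["time_s"],s["position"],s["eef_rot"],s["force"],s["wrist_torque"])
E
```

```text
14.525 [614.9545  46.5866 128.4743] [-0.0009  0.8257  0.5641 -0.0014] [-5.4072 -0.3096 24.4696] [-0.1773  0.8853 -0.0073]
```

>>> {"fn": "jog_arm", "kwargs": {
  "rows": [
    {"dp": [0, 0, 0], "angular": [0, -0.004, 0], "grip": 2},
    {"dp": [0, 0, -0.05], "angular": [0, -0.004, 0], "grip": 2},
    {"dp": [0, 0, -0.05], "angular": [0, -0.004, 0], "grip": 2},
    {"dp": [0, 0, -0.05], "angular": [0, -0.004, 0], "grip": 2},
    {"dp": [0, 0, -0.05], "angular": [0, -0.004, 0], "grip": 2}
  ]
}}

```text
time_s: 15.15
position: [614.7, 46.6, 128.5]
eef_rot: [0.0, 0.826, 0.564, 0.0]
force: [-8.1, -1.8, 27.5]
width: 25.9
grasp_force: 116.8
```

```bash
python3 - <<'E'
from h import *
np.set_printoptions(precision=4,suppress=True)
s=ctrl.read_state();print(s["time_s"],s["position"],s["eef_rot"],s["force"],s["wrist_torque"])
f=s["force"][2]
if 15<f<40 and abs(s["eef_rot"][3])<.0015: print(ctrl.sign_off())
E
```

```text
15.15 [614.679   46.6045 128.457 ] [0.     0.8257 0.5641 0.0001] [-8.1109 -1.8046 27.5363] [-0.1797  1.5504 -0.0147]
the job is handed in; nothing more can be done
None
```

The heavier cover was the left one (about 4.9 N lifted, against 1.1 N for the right): it is on the dowels, pressed home with about 27 N and no visible gap, and the gripper is still holding it shut; the lighter cover is back flat on the table, the bystanders were not touched, and I handed the job in at 15.2 s.

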